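Refit a panel painting in its frame

TASK

The small panel painting stands on the table easel with its back outwards. Put it back in its gilt frame, which lies face down on the blanket: painted face down in the rebate, with its top edge (uppermost on the easel) at the end with the hanging ring, lowered in gently rather than dropped, and lying flat and fully home all round. Let go of it, and leave the other things on the table where they are.

Things in the scene. Friction and masses are not known exactly. Their poses are not given: they have to be found in the camera images.
- panel_grip (a point): Centre of the spine batten on the panel painting's bare back (where to hold it): a pale bar 24 mm wide, 146 mm long, standing 26 mm proud, running up the middle of the back. The point is half-way along and half-way up it, 13 mm above the back surface, 23 mm from the painted face. Axes: x to the painting's top edge, y across its width, z straight out of its back (painted face looks along -z).
- panel_face (a point): Centre of the painted face; axes as panel_grip. The panel is a dark board 160 mm tall, 120 wide, 10 thick, about 0.26 kg, with two flat cross battens (14 mm wide, 7 mm proud) on its back, 58 mm above and below the middle. At the start it leans at 40 degrees, painted face against the easel's rails, back facing up and to the easel's front, top edge uppermost.
- panel_top (a point): Middle of the top edge of the panel (80 mm along x from its centre, 5 mm behind the painted face).
- frame_seat (a point): Centre of the frame's rebate at ledge level, 22 mm above the blanket. Axes: x along the frame's long side to the end with the steel hanging plate and ring, y across, z up. The rebate, in the frame's back, is 170 x 130 mm, 18 mm deep, with a 15 mm ledge round its floor (open in the middle) and a steep bevel 4 mm wide round its mouth. A panel home has panel_face here, with 5 mm of play each side.
- easel: Low wooden table easel, fixed, 190 mm wide, rails sloping at 40 degrees to the table, up to 180 mm high. Origin at the centre of its foot; its front is -x, z up. The panel's lower edge rests on a ledge about 45 mm above the blanket, whose lip stands 8 mm up in front of the board.
- brush: Bystander: flat brush lying on the blanket, 190 mm.
- torch: Bystander: inspection torch lying down, 140 mm long, 42 mm high.
- hammer: Bystander: hammer, 240 mm.
- screwdriver: Bystander: screwdriver, 200 mm.
- bottle: Bystander: amber bottle, 64 mm across, 150 mm tall.
- jar: Bystander: white jar of brushes, 76 mm across, about 210 mm tall with the brushes.
- weight: Bystander: grey weight 90 x 60 mm with a wire handle, 59 mm high.
- frame: The gilt frame, fixed on the blanket, lying face down with its bare wooden back up: 248 x 208 mm, 40 mm high, moulding about 40 mm wide round the rebate. Origin at the centre of its underside; axes as frame_seat.

How it is judged (in metres and radians):
On the way:
1. the panel is held by the gripper while it is already down inside the rebate, painted face down (its face within 14 mm of the ledge) (z of panel_face in the frame of frame_seat below 0.014 m and horizontal distance between panel_face and frame_seat below 0.015 m and angle between panel_face's own z axis and vertical below 0.3 rad and contact force between the fingers and panel above 0.5 N), for 0.1 s.
At the end, for the whole second after the job is handed in: The panel lies at rest in the rebate, let go of, painted face down and flat (within 2 degrees), its face within 3 mm of the ledge and within 8 mm of the rebate's centre, its top edge at the end with the hanging ring (horizontal distance between panel_face and frame_seat below 0.008 m and z of panel_face in the frame of frame_seat between -0.003 and 0.003 m and angle between panel_face's own z axis and vertical below 0.035 rad and x of panel_top in the frame of frame_seat above 0.06 m and linear speed of panel below 0.01 m/s and contact force between the fingers and panel below 0.1 N); the robot touches nothing.
It fails at once if the panel is pressed on or knocked against the frame with more than 40 N (contact force between panel and frame above 40 N).
It fails at once if one of the other things on the table is shifted by more than 30 mm (distance of any of brush, torch, hammer, screwdriver, bottle, jar, weight from where it was at the start of the episode above 0.03 m).
It also fails if it takes over 45 s, if anything falls off the work surface, if the arm or the gripper's body presses on something with over 40 N, if the wrist force passes 120 N, or if a joint passes its speed limit or range.

ROBOT

A 6-joint arm with a two-finger parallel gripper is mounted at the origin on the work surface. World frame = base frame: x ahead of the robot, y to its left, z up, the work surface at z = 0. Lengths are in mm, angles in degrees, forces in N, time in s.
With the tool pointing down it reaches from about 300 to 850 mm from the base axis. Payload 4.2 kg.
Tool frame: the origin (TCP) lies at the very end of the fingers, on their centre line; the grasp point (between the pads) lies 19 mm behind it; z points along the fingers, y is the line along which they close (so a half turn about z gives the same grasp; the last joint's range is limited). The gripper opens to 91 mm and grips with 3 to 60 N. Pads are 32 mm wide; open, the fingers measure 118 mm over their backs; the gripper's body (76 mm by 178 mm) begins 60 mm behind the grasp point.
Start: joints at [73.568, 18.312, 89.639, -0, 72.044, -1.146], TCP at [151.598, 554.672, 213.976] pointing down, gripper open.
Joint ranges: [-177.97, 177.97], [-48.28, 115.42], [12.27, 149.76], [-77.06, 257.06], [2.81, 150.46], [-146.56, 146.56]. Speed limits (degrees/s): [147.25, 147.25, 180, 180, 180, 180].

INTERFACE

Orientations are given as [roll, pitch, yaw] about the fixed x, y, z axes, in that order (R = Rz(yaw) Ry(pitch) Rx(roll)).
In Python, from workcell import * gives the robot as it stands.
- The arm moves only by the tool move_arm, never from a script. Its argument "motion" is a list of rows, each a list of 3 entries, a list of its own where there are three numbers: the finger opening in mm, from 0 to 91.2, then the shift along the world's x, y, z in units of 25 mm (1.0 is 25 mm), then the turn, a rotation vector about the world's x, y, z in units of 4 degrees (1.0 is 4 degrees). In form: [[grip, [x, y, z], [ax, ay, az]], ...]. A call has 1 to 20 rows; each row shifts and turns the commanded pose from where the row before left it; what a row does not reach is not made up. A row lasts 1/12 s, in which the tool goes at most 41.7 mm and 7.16 degrees, less where a joint would pass 70% of its speed; a pose out of reach is approached as far as the arm can. A call with a number of a shift or a turn outside -1 to 1 is refused whole. A call with a gripper value outside its range is refused whole. The fingers move at their own pace and stop on an object; "grip_force" is the grip in N (left out, the last holds). Time passes only in rows, so rows that do not move let the fingers close. It gives the time, the measured TCP pose, the force, the opening and the grip force at its end, in the units of the state.
- state(): the state, without advancing time (a new reading comes with each control period).
- grab_frame(name): name is "side" or "top"; returns the picture (480x640x3 uint8, blue, green, red); there is no depth.
- camera_info(name): a dict with "fx", "fy", "cx", "cy" (pixels), "rvec" (rotation vector, rad) and "tvec" (3), from world to camera coordinates, as OpenCV has them. Camera axes: x right, y down, z forward; pixel columns grow to the right and rows downward; lengths in mm; the calibration is good to about 2 mm. A picture is of the moment at which its call begins. camera_info takes no time and is no camera call.
- job_done(): hands the job in; it is judged then, once.
The state is a dict: "time_s": time; "qpos": joint angles; "qvel": joint speeds; "effort": joint torques, N m; "ee_pos": TCP position; "ee_rot": TCP orientation; "force": force on the tool from outside, world axes, zero at the start; "torque": the same for the moment, N m; "gripper_width": finger opening in mm; "gripper_force": force on a finger pad.
Only numpy, scipy, OpenCV 4.12 (cv2) and the standard library are available. Lean on these libraries where they do the work, as an engineer would, in place of code of your own. Each camera call takes 0.05 s, during which the arm holds its last target. There are 200 camera calls.

## Working session

There is one attempt and no reset: what is moved stays moved. The work goes in short steps, Python scripts to look and compute and a tool call to move; the robot and the scene stay as the last step left them, time stands still between calls to the robot, and variables do not carry over. Pictures are saved under pics/ and viewed, at most 10 in all, crops included, and the job is handed in when it is done.

Besides the shell and the picture viewer there is one more tool, called as name(argument=value, ...) on one line, values as JSON. move_arm: Moves the arm, as the interface text tells. Shifts and turns lie within -1 to 1; 1 stands for 25 mm of shift or 4 degrees of turn. Its arguments: {"type":"object","properties":{"motion":{"type":"array","items":{"type":"array"}},"grip_force":{"type":"number"}},"required":["motion"]}

```bash
mkdir -p pics
python3 - <<'E'
from workcell import *
import cv2
for n in("side","top"):
    cv2.imwrite(f"pics/{n}0.png",grab_frame(n)); print(n,camera_info(n))
print(state())
E
```

```text
side {'fx': 577.3438628512151, 'fy': 577.3438628512151, 'cx': 320.96943923886874, 'cy': 232.70914604031188, 'rvec': array([ 2.18695768, -0.49375854,  0.23059705]), 'tvec': array([-505.62341153,  261.80467305, 1218.99649968])}
top {'fx': 493.02634757097474, 'fy': 493.02634757097474, 'cx': 312.154270686929, 'cy': 240.0627686281529, 'rvec': array([ 2.16969533, -2.17378626,  0.1495573 ]), 'tvec': array([ -12.48886338,  607.05829951, 1238.50771206])}
{'time_s': 0.1, 'qpos': array([ 7.35662974e+01,  1.83470796e+01,  8.96976387e+01,  2.06264219e-04,
        7.20421477e+01, -1.14710349e+00]), 'qvel': array([-0.00481007, -0.0906859 , -0.07225433,  0.03550273,  0.05284535,
        0.02450308]), 'effort': array([ 7.55320962e-04, -4.13329411e+01, -2.32511759e+01,  7.26930192e-02,
        4.22953838e-02, -4.51818858e-05]), 'ee_pos': array([151.48597081, 554.2432551 , 213.22538736]), 'ee_rot': array([-1.79913155e+02, -1.93508464e-03,  1.64713336e+02]), 'force': array([3.84257316e-04, 4.95955781e-01, 8.99938743e-02]), 'torque': array([-0.00256865,  0.03490877, -0.0104125 ]), 'gripper_force': 0.0, 'gripper_width': 91.26525108716453}
```

View pics/side0.png

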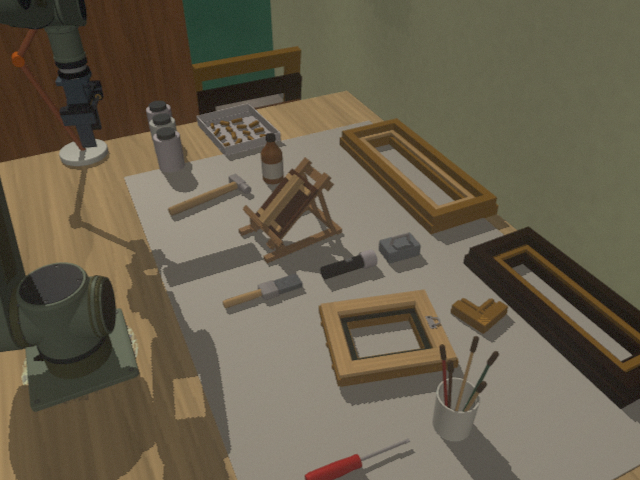

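View pics/top0.png

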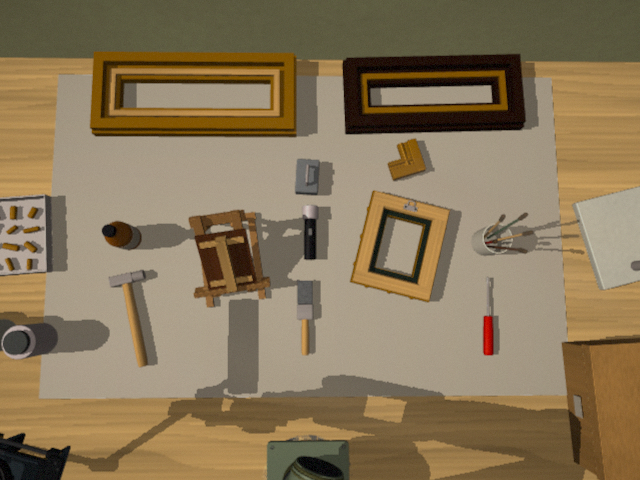

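The top view has the easel and panel at about (228,262). The frame is at (402,246), with its ring at the far end at (410,205). I'll enlarge both.

Run:
```python
import cv2,numpy as np
t=cv2.imread("pics/top0.png");s=cv2.imread("pics/side0.png")
z=lambda im,x,y,w,h,k:cv2.convertScaleAbs(cv2.resize(im[y:y+h,x:x+w],None,fx=k,fy=k,interpolation=cv2.INTER_CUBIC),alpha=1.4)
a=np.hstack([z(t,180,200,100,110,4),z(s,235,155,100,110,4)])
cv2.imwrite("pics/c1.png",a)
b=np.hstack([z(t,345,180,115,125,3.47),z(s,310,280,150,110,3.94/1.5*1.5)[:434,:400]])if 0 else z(t,345,185,115,120,5)
cv2.imwrite("pics/c2.png",b)
```

```text
(no output)
```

View pics/c1.png

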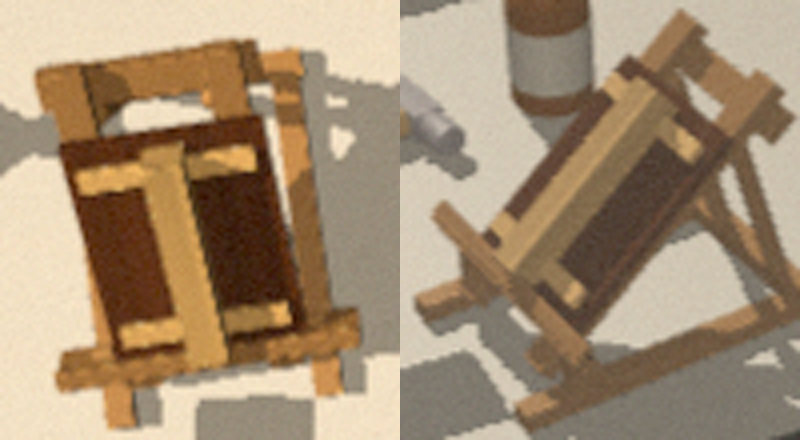

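View pics/c2.png

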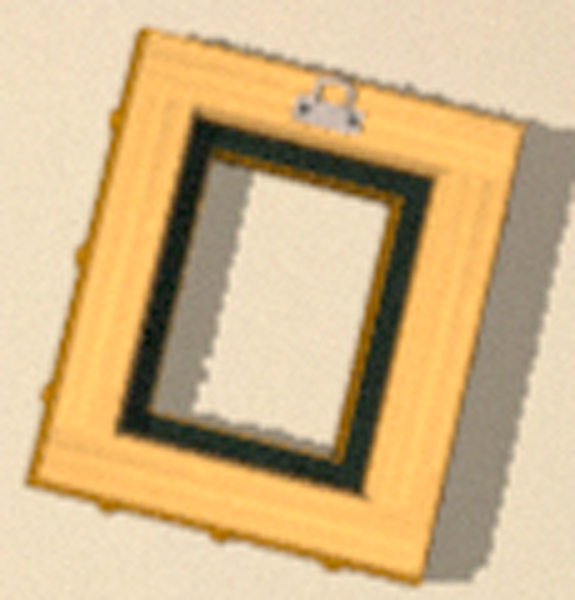

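The crops show the panel's back with its top edge on the far side: corners (62,143), (265,115), (300,325) and (118,355) in the top-view crop. The frame's corners are clear too. I'll fit both poses from these corner points.

```bash
cat > h.py <<'E'
from workcell import *
import cv2,numpy as np
from scipy.optimize import least_squares
from scipy.spatial.transform import Rotation as R
def proj(n,P):
    c=camera_info(n);K=np.array([[c['fx'],0,c['cx']],[0,c['fy'],c['cy']],[0,0,1]])
    return cv2.projectPoints(np.array(P,float).reshape(-1,3),c['rvec'],c['tvec'],K,None)[0][:,0]
def ray(n,px,z):
    c=camera_info(n);M=cv2.Rodrigues(c['rvec'])[0];o=-M.T@c['tvec']
    d=M.T@np.array([(px[0]-c['cx'])/c['fx'],(px[1]-c['cy'])/c['fy'],1]);return o+d*(z-o[2])/d[2]
E
python3 - <<'E'
from h import *
f=np.array([[145,30],[525,122],[420,583],[32,485]])/5+[345,185]
d=np.array([[195,112],[435,177],[366,495],[118,432]])/5+[345,185]
for q,z in((f,40),(d,38)):
    P=np.array([ray("top",p,z) for p in q]);m=P.mean(0);e=(P[0]+P[1]-P[2]-P[3])/2
    print(m,np.linalg.norm(e),np.linalg.norm((P[0]+P[3]-P[1]-P[2])/2),np.degrees(np.arctan2(e[1],e[0])))
T=np.array([[62,143],[265,115],[300,325],[118,355]])/4+[180,200]
S=np.array([[625,58],[735,138]])/4+[235-100,155]
C=np.array([[80,60,10],[80,-60,10],[-80,-60,10],[-80,60,10.]])
def w(p,X,tilt=40): return R.from_euler('ZY',[p[3],-tilt],degrees=True).apply(X)+p[:3]
def res(p,tilt=40,wt=1): return np.r_[(proj("top",w(p,C,tilt))-T).ravel(),wt*(proj("side",w(p,C[:2],tilt))-S).ravel()]
for wt in (1,0):
    s=least_squares(res,[430,200,100,10],args=(40,wt));print(wt,s.x.round(1),s.fun.round(1))
    p=s.x
    print("grip",w(p,[0,0,23]),"lowest edge z",w(p,[-80,0,0])[2])
    B=[[73,12,36],[73,-12,36],[-73,-12,36],[-73,12,36]]
    print((proj("top",w(p,B))-[180,200])*4,(proj("side",w(p,B))-[135,155])*4,(proj("side",w(p,C))-[135,155])*4)
E
```

```text
[ 592.28384046 -243.38345467   40.        ] 245.6518650788633 203.93026280602456 -14.676215516769533
[ 592.31321445 -242.60575253   38.        ] 170.99187332911814 130.21199319207636 -14.17481778757318
1 [557.5 196.1  95.1   8.3] [-1.1  0.2 -0.6 -0.2  1.7  0.6 -0.3  0.2  1.7 -0.4 -0.7  0.6]
grip [542.86202596 193.93409182 112.76490875] lowest edge z 43.72287778749153
[[140.02069753 166.04680372]
 [181.58978448 160.00606194]
 [228.25957152 356.01968875]
 [189.49032399 361.80684871]] [[640.40806732  78.76957873]
 [660.45559616  95.70123184]
 [514.33499021 275.73008947]
 [495.98773282 256.9664256 ]] [[631.64054507  56.26802999]
 [732.2807863  140.43191598]
 [570.33367622 339.02058328]
 [478.79151448 245.08755555]]
0 [559.7 199.   74.2   7.6] [-0.1  0.  -0.6  0.4  1.   0.4 -0.3 -0.8  0.   0.  -0.   0. ]
grip [545.00950651 197.04807183  91.84763121] lowest edge z 22.805600240521798
[[141.94871868 166.04549264]
 [182.82308898 160.61332381]
 [226.42217366 353.57799978]
 [188.24958583 358.79346033]] [[643.4122712  103.79752592]
 [662.88063356 120.96524859]
 [517.21892037 297.85694218]
 [499.44807261 278.90773394]] [[635.61621789  80.60837391]
 [733.41010674 165.94604728]
 [571.91215869 361.06822081]
 [483.20728239 266.22768098]]
```

```bash
cat >> h.py <<'E'
def pan(p,tilt): # tool rotation for panel rot
    Q=R.from_euler('ZY',[p,-tilt],degrees=True).as_matrix(); return Q, np.c_[-Q[:,0],Q[:,1],-Q[:,2]]
def go(pos,Rt,pos0=None,R0=None):
    s=state(); pos0=s['ee_pos'] if pos0 is None else pos0
    R0=R.from_euler('xyz',s['ee_rot'],degrees=True).as_matrix() if R0 is None else R0
    rv=np.degrees(R.from_matrix(Rt@R0.T).as_rotvec())
    print("shift u",((pos-pos0)/25).round(2),"turn u",(rv/4).round(2))
E
python3 - <<'E'
from h import *
Q,T=pan(8.3,40);F=np.array([557.5,196.1,95.1])
g=F+Q@[0,0,13.5];pre=F+Q@[0,0,113]
print(g,pre);go(pre,T);go(g,T,pre,T)
print(Q[:,0]*20/25,Q[:,2])
E
```

```text
[548.91325862 194.84732991 105.44159998] [485.62579442 185.61468736 181.66302207]
shift u [ 13.37 -14.75  -1.26] turn u [ -0.59 -10.05   5.66]
shift u [ 2.53  0.37 -3.05] turn u [0. 0. 0.]
[0.60641659 0.08846661 0.51423009] [-0.63605492 -0.09279038  0.76604444]
```

move_arm(motion=[[91,[0.67,-0.74,0.6],[-0.03,-0.5,0.28]],[91,[0.67,-0.74,0.6],[-0.03,-0.5,0.28]],[91,[0.67,-0.74,0.6],[-0.03,-0.5,0.28]],[91,[0.67,-0.74,0.6],[-0.03,-0.5,0.28]],[91,[0.67,-0.74,0.6],[-0.03,-0.5,0.28]],[91,[0.67,-0.74,0],[-0.03,-0.5,0.28]],[91,[0.67,-0.74,0],[-0.03,-0.5,0.28]],[91,[0.67,-0.74,0],[-0.03,-0.5,0.28]],[91,[0.67,-0.74,0],[-0.03,-0.5,0.28]],[91,[0.67,-0.74,0],[-0.03,-0.5,0.28]],[91,[0.67,-0.74,-0.4],[-0.03,-0.5,0.28]],[91,[0.67,-0.74,-0.4],[-0.03,-0.5,0.28]],[91,[0.67,-0.74,-0.4],[-0.03,-0.5,0.28]],[91,[0.67,-0.74,-0.4],[-0.03,-0.5,0.28]],[91,[0.67,-0.74,-0.4],[-0.03,-0.5,0.28]],[91,[0.67,-0.74,-0.4],[-0.03,-0.5,0.28]],[91,[0.67,-0.74,-0.4],[-0.03,-0.5,0.28]],[91,[0.67,-0.74,-0.4],[-0.03,-0.5,0.28]],[91,[0.67,-0.74,-0.4],[-0.03,-0.5,0.28]],[91,[0.6,-0.7,-0.4],[-0.03,-0.5,0.28]]])

```text
time_s: 1.77
ee_pos: [485.1, 184.8, 188.5]
ee_rot: [179.8, 39.9, -171.9]
force: [0.7, -0.3, 0.5]
gripper_width: 90.9
gripper_force: 0.0
```

move_arm(motion=[[70,[0,0,0],[0,0,0]],[70,[0,0,0],[0,0,0]],[70,[0,0,0],[0,0,0]]])

```text
time_s: 2.02
ee_pos: [485.1, 186.2, 189.6]
ee_rot: [179.8, 39.8, -172.1]
force: [-0.2, 0.5, -0.0]
gripper_width: 73.7
gripper_force: 0.0
```

Run:
```python
from h import *
Q,T=pan(8.3,40);F=np.array([557.5,196.1,95.1])
s=state();print(s['ee_pos'],s['qpos'].round(1),s['qvel'].round(2),s['force'],s['time_s'])
go(F+Q@[0,0,113],T);go(F+Q@[0,0,13.5],T)
t=grab_frame("top")[180:320,160:300];u=grab_frame("side")[115:255,215:355]
cv2.imwrite("pics/p2.png",cv2.convertScaleAbs(cv2.resize(np.hstack([t,u]),None,fx=2.85,fy=2.85,interpolation=2),alpha=1.4))
```

```text
[485.14313383 186.17996786 189.56729687] [ 27.6   0.7 128.8 -45.5  17.2 -30.5] [ 1.3  -0.4  -1.   -0.17 -0.11  0.13] [-0.1666115   0.50354484 -0.03716403] 2.0167
shift u [ 0.02 -0.02 -0.32] turn u [-0.04 -0.05  0.05]
shift u [ 2.55  0.35 -3.37] turn u [-0.04 -0.05  0.05]
```

View pics/p2.png

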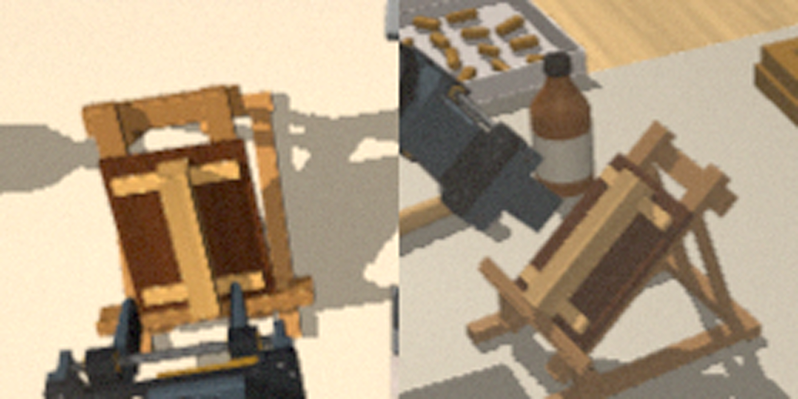

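The fingers straddle the batten and line up with it. Next I move straight in.

move_arm(motion=[[70,[0.21,0.03,-0.27],[0,0,0]],[70,[0.21,0.03,-0.27],[0,0,0]],[70,[0.21,0.03,-0.28],[0,0,0]],[70,[0.21,0.03,-0.28],[0,0,0]],[70,[0.21,0.03,-0.28],[0,0,0]],[70,[0.21,0.03,-0.28],[0,0,0]],[70,[0.21,0.03,-0.28],[0,0,0]],[70,[0.21,0.03,-0.28],[0,0,0]],[70,[0.21,0.03,-0.28],[0,0,0]],[70,[0.2,0.03,-0.27],[0,0,0]],[70,[0.2,0.03,-0.27],[0,0,0]],[70,[0.2,0.03,-0.26],[0,0,0]],[70,[0,0,0],[0,0,0]],[70,[0,0,0],[0,0,0]]])

```text
time_s: 3.28
ee_pos: [549.5, 195.8, 118.8]
ee_rot: [179.9, 38.6, -172.0]
force: [0.9, -0.6, 1.1]
gripper_width: 70.0
gripper_force: 0.0
```

move_arm(grip_force=35, motion=[[40,[0,0,0],[0,0,0]],[30,[0,0,0],[0,0,0]],[25,[0,0,0],[0,0,0]],[15,[0,0,0],[0,0,0]],[10,[0,0,0],[0,0,0]],[10,[0,0,0],[0,0,0]],[10,[0,0,0],[0,0,0]],[10,[0,0,0],[0,0,0]],[10,[0,0,0],[0,0,0]],[10,[0,0,0],[0,0,0]]])

```text
time_s: 4.12
ee_pos: [549.1, 195.9, 118.9]
ee_rot: [179.9, 38.7, -172.0]
force: [-0.7, 0.3, 0.6]
gripper_width: 24.0
gripper_force: 35.0
```

The grip is too shallow: the TCP came out about 12 mm high. I'll open, correct and grip again.

move_arm(motion=[[40,[0,0,0],[0,0,0]],[45,[0,0,0],[0,0,0]],[45,[0,0,0],[0,0,0]],[45,[0,0,-0.1],[0,-0.1,0]],[45,[0,0,-0.1],[0,-0.1,0]],[45,[0,0,-0.1],[0,-0.1,0]],[45,[0,0,-0.1],[0,0,0]],[45,[0,0,0],[0,0,0]],[45,[0,0,0],[0,0,0]]])

```text
time_s: 4.87
ee_pos: [551.1, 196.7, 119.6]
ee_rot: [-179.9, 38.8, -171.8]
force: [0.5, 0.7, -0.5]
gripper_width: 44.5
gripper_force: 0.0
```

Run:
```python
from h import *
Q,T=pan(8.3,40);F=np.array([557.5,196.1,95.1])
s=state();print(s['qpos'],s['qvel'].round(2),s['force'],Q.T@(s['ee_pos']-F))
go(F+Q@[0,0,14.5],T)
```

```text
[ 24.33678229  12.97608987 127.03082227 -77.00406767  10.45710827
  -0.4515897 ] [-0.06 -0.02 -0.05 -0.02  0.05  0.  ] [ 0.49226895  0.74446398 -0.47079806] [11.00739537  1.55361894 22.78123686]
shift u [-0.11 -0.08 -0.54] turn u [ 0.07 -0.3   0.06]
```

Joint 4 is at its -77° limit. Tilting the tool about 7° steeper, still in the batten's own plane, clears it.

Run:
```python
from h import *
Q,T=pan(8.3,40);F=np.array([557.5,196.1,95.1])
_,T2=pan(8.3,32)
go(F+Q@[0,0,16],T2)
```

```text
shift u [-0.15 -0.09 -0.49] turn u [-0.21  1.68  0.06]
```

move_arm(motion=[[45,[0,0,0],[-0.05,0.4,0.02]],[45,[0,0,0],[-0.05,0.4,0.02]],[45,[0,0,0],[-0.05,0.4,0.01]],[45,[0,0,0],[-0.05,0.4,0.01]],[45,[0,0,0],[0,0.1,0]],[45,[0,0,0],[0,0,0]],[45,[0,0,0],[0,0,0]]])

```text
time_s: 5.45
ee_pos: [551.5, 195.4, 119.6]
ee_rot: [-179.8, 33.1, -171.8]
force: [-0.4, 0.3, 0.5]
gripper_width: 45.1
gripper_force: 0.0
```

```bash
cat > q.py <<'E'
from h import *
Q,T=pan(8.3,40);F=np.array([557.5,196.1,95.1])
_,T2=pan(8.3,32)
s=state();print(s['qpos'].round(1),s['force'].round(1),Q.T@(s['ee_pos']-F))
go(F+Q@[0,0,16],T2)
E
python3 q.py
```

```text
[ 23.1  13.1 122.6 -34.6  14.6 -43.7] [-0.4  0.3  0.5] [11.1572507   0.21218959 22.67983555]
shift u [-0.17 -0.03 -0.49] turn u [-0.01  0.28  0.04]
```

move_arm(motion=[[45,[-0.04,0,-0.08],[0,0.1,0]],[45,[-0.04,0,-0.08],[0,0.1,0.04]],[45,[-0.04,-0.01,-0.08],[0,0.08,0]],[45,[-0.04,-0.01,-0.08],[0,0,0]],[45,[-0.01,-0.01,-0.08],[0,0,0]],[45,[0,0,-0.09],[0,0,0]],[45,[0,0,0],[0,0,0]],[45,[0,0,0],[0,0,0]]])

```text
time_s: 6.12
ee_pos: [547.2, 194.8, 108.1]
ee_rot: [179.9, 32.1, -171.7]
force: [-4.1, -0.9, 5.9]
gripper_width: 44.9
gripper_force: 3.8
```

```bash
python3 q.py
```

```text
[ 22.9  13.8 123.2 -33.5  13.9 -44.8] [-4.1 -0.9  5.9] [ 0.39562121  0.17915935 16.60200354]
shift u [ 0.   -0.01 -0.03] turn u [-0.01  0.02  0.  ]
```

I have light contact with the back (7 N), so I back off 2 mm and grip.

move_arm(grip_force=40, motion=[[45,[-0.05,-0.01,0.06],[0,0,0]],[45,[0,0,0],[0,0,0]],[25,[0,0,0],[0,0,0]],[10,[0,0,0],[0,0,0]],[10,[0,0,0],[0,0,0]],[10,[0,0,0],[0,0,0]],[10,[0,0,0],[0,0,0]],[10,[0,0,0],[0,0,0]],[10,[0,0,0],[0,0,0]]])

```text
time_s: 6.87
ee_pos: [546.0, 194.7, 108.8]
ee_rot: [180.0, 32.0, -171.7]
force: [0.8, 0.4, -1.9]
gripper_width: 23.7
gripper_force: 40.0
```

```bash
python3 q.py
```

```text
[ 22.9  13.7 123.2 -33.1  14.1 -45.3] [ 0.8  0.4 -1.9] [-0.03010795  0.23934753 17.92992755]
shift u [ 0.05 -0.   -0.06] turn u [-0.01  0.   -0.  ]
```

move_arm(motion=[[10,[0.08,0.01,0.08],[0,0,0]],[10,[0.09,0.01,0.09],[0,0,0]],[10,[0.09,0.01,0.09],[0,0,0]],[10,[0.09,0.01,0.09],[0,0,0]],[10,[0.09,0.01,0.09],[0,0,0]],[10,[0.09,0.01,0.09],[0,0,0]],[10,[0.09,0.01,0.09],[0,0,0]],[10,[0,0,0.2],[0,0,0]],[10,[-0.1,0,0.4],[0,0,0]],[10,[-0.2,0,0.6],[0,0,0]],[10,[-0.2,0,0.7],[0,0,0]],[10,[-0.2,0,0.7],[0,0,0]],[10,[-0.2,0,0.7],[0,0,0]],[10,[-0.2,0,0.7],[0,0,0]],[10,[-0.2,0,0.7],[0,0,0]],[10,[0,0,0.5],[0,0,0]],[10,[0,0,0.3],[0,0,0]],[10,[0,0,0],[0,0,0]],[10,[0,0,0],[0,0,0]]])

```text
time_s: 8.45
ee_pos: [528.8, 196.3, 261.8]
ee_rot: [179.9, 32.0, -171.7]
force: [-0.3, 1.0, -4.0]
gripper_width: 23.4
gripper_force: 40.0
```

```bash
cat > q2.py <<'E'
from h import *
# tool tilt relative to panel: +8 deg less -> final tool tilt -8
_,T=pan(-14.4,-8)
s=state();print(s['qpos'].round(1),s['force'].round(1),s['ee_pos'])
go(np.array([592.3,-243,150]),T)
E
python3 q2.py
```

```text
[ 24.1   1.7 111.2 -13.8  36.9 -65.3] [-0.3  1.  -4. ] [528.78010937 196.25066173 261.7994891 ]
shift u [  2.54 -17.57  -4.47] turn u [ 0.52 10.05 -5.43]
```

move_arm(motion=[[10,[0.12,-0.3,0],[0.03,0.5,-0.27]],[10,[0.12,-0.6,0],[0.03,0.5,-0.27]],[10,[0.12,-0.9,0],[0.03,0.5,-0.27]],[10,[0.12,-0.95,0],[0.03,0.5,-0.27]],[10,[0.12,-0.95,0],[0.03,0.5,-0.27]],[10,[0.12,-0.95,0],[0.03,0.5,-0.27]],[10,[0.12,-0.95,0],[0.03,0.5,-0.27]],[10,[0.12,-0.95,0],[0.03,0.5,-0.27]],[10,[0.12,-0.95,0],[0.03,0.5,-0.27]],[10,[0.12,-0.95,0],[0.03,0.5,-0.27]],[10,[0.12,-0.95,0],[0.03,0.5,-0.27]],[10,[0.12,-0.95,0],[0.03,0.5,-0.27]],[10,[0.12,-0.95,0],[0.03,0.5,-0.27]],[10,[0.12,-0.95,0],[0.03,0.5,-0.27]],[10,[0.12,-0.95,0],[0.03,0.5,-0.27]],[10,[0.12,-0.95,0],[0.03,0.5,-0.27]],[10,[0.12,-0.95,0],[0.03,0.5,-0.27]],[10,[0.12,-0.95,0],[0.03,0.5,-0.27]],[10,[0.12,-0.9,0],[0.03,0.5,-0.27]],[10,[0.12,-0.6,0],[0.03,0.5,-0.27]]])

```text
time_s: 10.12
ee_pos: [589.2, -245.0, 259.9]
ee_rot: [179.7, -8.0, 165.5]
force: [-0.1, 0.1, -3.0]
gripper_width: 24.1
gripper_force: 40.0
```

move_arm(motion=[[10,[0,0,-0.2],[0,0,0]],[10,[0,0,-0.6],[0,0,0]],[10,[0,0,-0.8],[0,0,0]],[10,[0,0,-0.6],[0,0,0]],[10,[0,0,-0.3],[0,0,0]],[10,[0,0,0],[0,0,0]],[10,[0,0,0],[0,0,0]],[10,[0,0,0],[0,0,0]]])

```text
time_s: 10.78
ee_pos: [589.7, -242.5, 200.4]
ee_rot: [179.7, -7.7, 165.7]
force: [0.5, -0.6, -2.3]
gripper_width: 23.8
gripper_force: 40.0
```

```bash
python3 q2.py
python3 - <<'E'
from h import *
for n,b in(("top",(340,460,170,300)),("side",(290,470,230,390))):
    im=grab_frame(n);cv2.imwrite(f"pics/{n}3.png",im)
t=cv2.imread("pics/top3.png")[170:320,335:475];u=cv2.imread("pics/side3.png")[230:380,300:480]
k=2.5
cv2.imwrite("pics/p3.png",cv2.convertScaleAbs(cv2.resize(np.hstack([t,u]),None,fx=k,fy=k,interpolation=2),alpha=1.4))
E
```

```text
[-22.9  28.7  75.5  -0.8  83.5 -98.5] [ 0.5 -0.6 -2.3] [ 589.66810545 -242.47632242  200.35404465]
shift u [ 0.11 -0.02 -2.01] turn u [-0.06  0.1  -0.01]
```

View pics/p3.png

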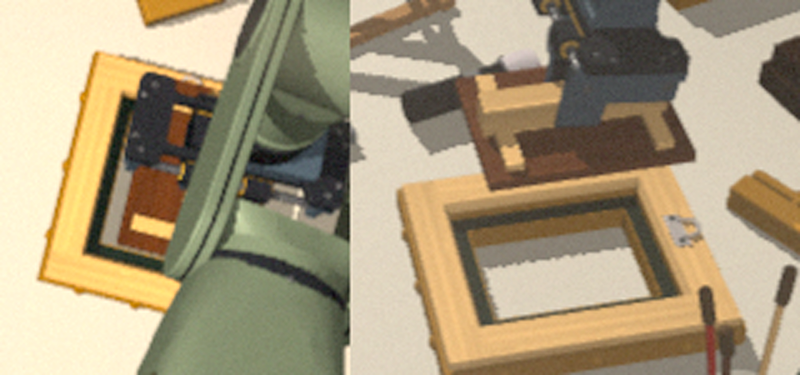

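The panel hangs level over the frame. In the side crop its visible lower corners are near-left (491,187) and right (695,160), and its far-left upper corner is (457,75). I'll compare these with the prediction.

Run:
```python
from h import *
s=state();Rt=R.from_euler('xyz',s['ee_rot'],degrees=True).as_matrix()
# tool rel panel: panel = tool * rel
Q0=R.from_euler('ZY',[8.3,-40],degrees=True).as_matrix(); T0=R.from_euler('xyz',[180,32,-171.7],degrees=True).as_matrix()
Qp=Rt@T0.T@Q0; print("panel tilt",np.degrees(np.arccos(Qp[2,2])),"yaw",np.degrees(np.arctan2(Qp[1,0],Qp[0,0])))
obs=np.array([[491,187],[695,160]])/2.5+[160,230]; ob2=np.array([[457,75]])/2.5+[160,230]
obt=np.array([[122,245]])/2.5+[335,170]
L=[[-80,-60,0],[80,-60,0]];U=[[-80,60,10]]
f=lambda d:np.r_[(proj("side",s['ee_pos']+(np.array(L+U)-d)@Qp.T)-np.r_[obs,ob2]).ravel(),(proj("top",s['ee_pos']+(np.array([[-80,60,10]])-d)@Qp.T)-obt).ravel()]
print(f(np.array([0,.2,14])).round(1))
r=least_squares(f,[0,0,14]);print("tcp in panel",r.x,r.fun.round(1))
# same-view check of frame using side rays: outer top-back corners
for p in [(398,187),(745,318),(447,362),(668,168)]: print(ray("side",np.array(p)/2.5+[160,230],40).round(1))
fc=lambda x,y:np.array([592.3,-243,40])+R.from_euler('z',-14.4,degrees=True).apply([x,y,0])
print([fc(a,b).round(1) for a,b in((-124,104),(124,-104),(-124,-104),(124,104))])
```

```text
panel tilt 0.47066586046115244 yaw -14.353140943810391
[-1.6  2.2 -0.8  0.7 -1.9  1.1 -2.7 -0.9]
tcp in panel [-0.64446065  5.13740764  6.15888956] [-0.6  1.   0.9 -0.5 -1.1 -0.3  0.  -0.8]
[ 501.  -114.6   40. ]
[ 689.5 -369.1   40. ]
[ 454.2 -304.8   40. ]
[ 729.4 -197.9   40. ]
[array([ 498.1, -111.4,   40. ]), array([ 686.5, -374.6,   40. ]), array([ 446.3, -312.9,   40. ]), array([ 738.3, -173.1,   40. ])]
```

move_arm(motion=[[10,[0.05,-0.01,-0.2],[-0.03,0.04,0]],[10,[0.05,-0.01,-0.5],[-0.03,0.04,0]],[10,[0,0,-0.7],[0,0,0]],[10,[0,0,-0.7],[0,0,0]],[10,[0,0,-0.7],[0,0,0]],[10,[0,0,-0.7],[0,0,0]],[10,[0,0,-0.7],[0,0,0]],[10,[0,0,-0.6],[0,0,0]],[10,[0,0,-0.4],[0,0,0]],[10,[0,0,-0.1],[0,0,0]],[10,[0,0,0],[0,0,0]],[10,[0,0,0],[0,0,0]],[10,[0,0,0],[0,0,0]]])

```text
time_s: 11.97
ee_pos: [592.3, -243.2, 68.1]
ee_rot: [180.0, -7.9, 165.6]
force: [0.4, 0.5, -2.3]
gripper_width: 23.9
gripper_force: 40.0
```

```bash
python3 q2.py
python3 - <<'E'
from h import *
t=grab_frame("top")[180:310,345:465];u=grab_frame("side")[270:400,310:470]
cv2.imwrite("pics/p4.png",cv2.convertScaleAbs(cv2.resize(np.hstack([t,u]),None,fx=2.85,fy=2.85,interpolation=2),alpha=1.4))
E
```

```text
[-22.7  34.5  85.   -1.2  68.3 -97.9] [ 0.4  0.5 -2.3] [ 592.32829227 -243.18740772   68.06723671]
shift u [-0.    0.01  3.28] turn u [ 0.    0.02 -0.01]
```

View pics/p4.png

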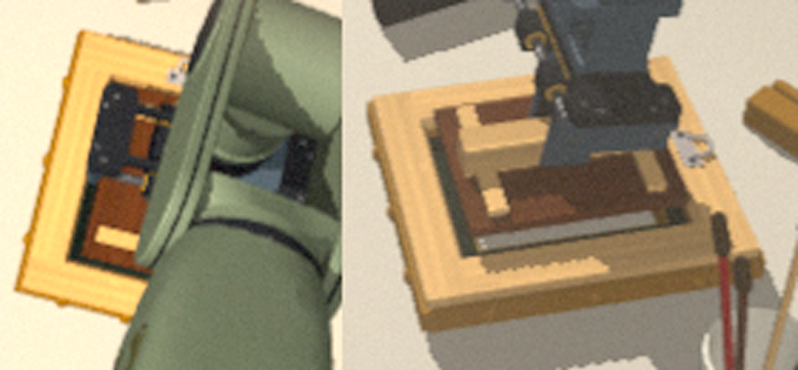

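The panel sits squarely over the rebate in both views, so I lower it slowly.

move_arm(motion=[[10,[0,0,-0.06],[0,0,0]],[10,[0,0,-0.06],[0,0,0]],[10,[0,0,-0.06],[0,0,0]],[10,[0,0,-0.06],[0,0,0]],[10,[0,0,-0.06],[0,0,0]],[10,[0,0,-0.06],[0,0,0]],[10,[0,0,-0.06],[0,0,0]],[10,[0,0,-0.06],[0,0,0]],[10,[0,0,-0.06],[0,0,0]],[10,[0,0,-0.06],[0,0,0]],[10,[0,0,-0.06],[0,0,0]],[10,[0,0,-0.06],[0,0,0]],[10,[0,0,0],[0,0,0]],[10,[0,0,0],[0,0,0]]])

```text
time_s: 13.23
ee_pos: [591.5, -242.9, 48.9]
ee_rot: [180.0, -8.1, 165.6]
force: [0.0, 0.5, -3.1]
gripper_width: 23.7
gripper_force: 40.0
```

move_arm(motion=[[10,[0,0,-0.06],[0,0,0]],[10,[0,0,-0.06],[0,0,0]],[10,[0,0,-0.06],[0,0,0]],[10,[0,0,0],[0,0,0]],[10,[0,0,0],[0,0,0]]])

```text
time_s: 13.65
ee_pos: [591.4, -242.8, 44.3]
ee_rot: [180.0, -8.1, 165.6]
force: [-0.2, 0.8, -3.4]
gripper_width: 24.1
gripper_force: 40.0
```

move_arm(motion=[[10,[0.03,0,-0.06],[0,0,0]],[10,[0,0,-0.06],[0,0,0]],[10,[0,0,0],[0,0,0]],[10,[0,0,0],[0,0,0]]])

```text
time_s: 13.98
ee_pos: [592.2, -242.8, 41.3]
ee_rot: [180.0, -8.1, 165.6]
force: [0.5, -0.1, -4.1]
gripper_width: 24.1
gripper_force: 40.0
```

move_arm(motion=[[10,[0,0,-0.06],[0,0,0]],[10,[0,0,-0.04],[0,0,0]],[10,[0,0,0],[0,0,0]],[10,[0,0,0],[0,0,0]]])

```text
time_s: 14.32
ee_pos: [592.2, -242.8, 38.9]
ee_rot: [180.0, -8.1, 165.6]
force: [-0.5, -0.3, -2.8]
gripper_width: 24.0
gripper_force: 40.0
```

move_arm(motion=[[10,[0,0,-0.04],[0,0,0]],[10,[0,0,-0.02],[0,0,0]],[10,[0,0,0],[0,0,0]],[10,[0,0,0],[0,0,0]]])

```text
time_s: 14.65
ee_pos: [592.5, -242.9, 38.0]
ee_rot: [180.0, -8.0, 165.6]
force: [-1.0, 0.6, 0.8]
gripper_width: 23.8
gripper_force: 40.0
```

move_arm(motion=[[10,[0,0,-0.04],[0,0,0]],[10,[0,0,0],[0,0,0]],[10,[0,0,0],[0,0,0]]])

```text
time_s: 14.9
ee_pos: [592.5, -242.9, 37.9]
ee_rot: [180.0, -8.0, 165.6]
force: [-2.0, 1.6, 4.9]
gripper_width: 23.8
gripper_force: 40.0
```

move_arm(motion=[[10,[0,0,-0.04],[0,0,0]],[10,[0,0,0],[0,0,0]],[10,[0,0,0],[0,0,0]]])

```text
time_s: 15.15
ee_pos: [592.5, -242.9, 37.9]
ee_rot: [180.0, -8.0, 165.6]
force: [-2.3, 2.8, 10.2]
gripper_width: 23.8
gripper_force: 40.0
```

It is seated at z=38 with about 13 N of push. I relieve that, then release.

move_arm(grip_force=10, motion=[[10,[0,0,0.06],[0,0,0]],[10,[0,0,0],[0,0,0]],[26,[0,0,0],[0,0,0]],[32,[0,0,0],[0,0,0]],[38,[0,0,0],[0,0,0]],[46,[0,0,0],[0,0,0]],[46,[0,0,0],[0,0,0]],[46,[0,0,0],[0,0,0]]])

```text
time_s: 15.82
ee_pos: [592.4, -242.9, 36.9]
ee_rot: [180.0, -8.0, 165.6]
force: [0.4, -0.4, 0.7]
gripper_width: 46.1
gripper_force: 0.7
```

move_arm(motion=[[46,[0,0,0.1],[0,0,0]],[46,[0,0,0.2],[0,0,0]],[46,[0,0,0.4],[0,0,0]],[46,[0,0,0.6],[0,0,0]],[46,[0,0,0.8],[0,0,0]],[46,[0,0,0.8],[0,0,0]],[46,[-0.4,0,0.8],[0,0,0]],[46,[-0.8,0,0.8],[0,0,0]],[46,[-0.8,0,0.8],[0,0,0]],[46,[-0.8,0,0.6],[0,0,0]],[46,[-0.8,0,0.4],[0,0,0]],[46,[-0.8,0,0.4],[0,0,0]],[46,[-0.8,0,0],[0,0,0]],[46,[-0.8,0,0],[0,0,0]],[46,[-0.4,0,0],[0,0,0]],[46,[0,0,0],[0,0,0]],[46,[0,0,0],[0,0,0]]])

```text
time_s: 17.23
ee_pos: [432.8, -243.0, 205.2]
ee_rot: [180.0, -7.9, 165.6]
force: [-0.0, 0.5, 0.7]
gripper_width: 46.0
gripper_force: 0.0
```

Run:
```python
from h import *
t=grab_frame("top")[180:310,345:465];u=grab_frame("side")[270:400,310:470]
cv2.imwrite("pics/p5.png",cv2.convertScaleAbs(cv2.resize(np.hstack([t,u]),None,fx=2.85,fy=2.85,interpolation=2),alpha=1.4))
```

```text
(no output)
```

View pics/p5.png

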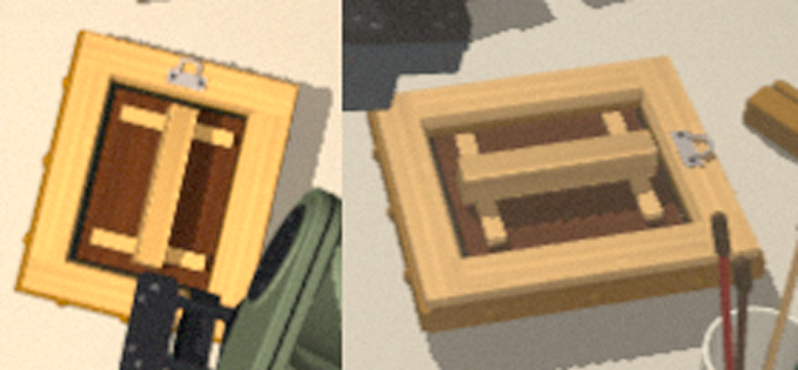

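The panel lies flat and fully inside the rebate all round, with its top edge at the ring end, and nothing else has moved. I'll hand it in.

```bash
python3 -c "
from workcell import *
print(job_done())"
```

```text
the job is handed in; nothing more can be done
None
```

The panel is back in its frame, painted face down, flat in the rebate with its top edge at the ring end; I let go of it and handed the job in at about 17 s, but the hand-in gave no verdict.

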